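# Index the drilling-jig stop to the next hole and hold the plunger in

## Robot

A 6-joint arm with a two-finger parallel gripper is mounted at the origin on the work surface. World frame = base frame: x ahead of the robot, y to its left, z up, the work surface at z = 0. Lengths are in m, angles in rad, forces in N, time in s.
With the tool pointing down it reaches from about 0.425 to 0.95 m from the base axis. Payload 3.5 kg.
Tool frame: the origin (TCP) lies at the very end of the fingers, on their centre line; the grasp point (between the pads) lies ctrl.grip_point_offset behind it (ctrl.grip_point_offset is the distance from the TCP to the grasp point, in m); z points along the fingers, y is the direction in which the jaws open and shut (so a half turn about z gives the same grasp; the last joint's range is limited). The gripper opens to 85 mm and grips with 20 to 120 N. Pads are 22 mm wide; open, the fingers measure 114 mm over their backs; the gripper's body (76 mm by 85 mm) begins 54 mm behind the grasp point. The pads swing forward as they close: fully open they stand 13 mm farther back than shut.
Start: joints at [1.159, 0.286, 1.577, -0, 1.279, -0.15], TCP at [0.175, 0.652, 0.231] pointing down, gripper open.
Joint ranges: [-2.77, 2.77], [-0.9, 2.22], [0.21, 2.48], [-1.53, 4.67], [0.24, 2.81], [-2.84, 2.84]. Speed limits (rad/s): [2.79, 2.79, 3.14, 3.14, 3.14, 3.14].

## Interface

Orientations are given as a unit quaternion [x, y, z, w].
In Python, from plant import ctrl gives the robot as it stands.
- The arm moves only by the tool servo_tool, never from a script. Its argument "increments" is a list of rows, each a list of 5 numbers: the opening, from 0 (shut) to 1 (fully open), then the shift along the world's x, y, z in units of 40 mm (1.0 is 40 mm), then the turn about the world's z in units of 5 degrees (1.0 is 5 degrees). A call has exactly 10 rows; each row is the pose to reach, as a shift and turn from the pose measured when the call began; what a row does not reach only later rows make up. A row lasts 1/12 s, in which the tool goes at most 41.7 mm and 7.16 degrees, less where a joint would pass 70% of its speed; a pose out of reach is approached as far as the arm can. A call with a gripper value outside its range is refused whole. The fingers move at their own pace and stop on an object; "grip_force" is the grip in N (left out, the last holds). Time passes only in rows, so rows that repeat a pose let the fingers close, or fill a call up. It gives the time, the measured TCP pose, the force and the opening at its end, in the units of the state.
- ctrl.get_state(): the state, without advancing time (a new reading comes with each control period).
- ctrl.read_camera(name): name is "side" or "top"; returns a dict with "frame" (400x640x3 uint8, red, green, blue), "K" (3x3 intrinsics, pixels), "extrinsics" (4x4, takes a point from camera to world coordinates). Camera axes: x right, y down, z forward; pixel columns grow to the right and rows downward; lengths in m; the calibration is good to about 2 mm. A picture is of the moment at which its call begins. There is no depth.
- ctrl.sign_off(): hands the job in, once; it reports no verdict.
Trained networks look in a picture, given as the dict that the camera call returned (one of the last four; its "shot" number tells which), for a name from the list of things; names that differ only in an ending like _2 or _b are one class to them, and where a whole thing is asked for, a point or a joint stands for the part that bears it (a point fixed in the world has none). Each returns a list of dicts, best first, with "conf" (0 to 1); they miss things now and then, are a little off and sometimes report something else, mostly with a low value. They report only what shows in the picture. A call takes as long as a camera call.
- ctrl.masks_of(picture, query): "region" (400x640 bool, what is visible of it) and "extent" ([left, top, right, bottom] in pixels, round what is visible of it).
- ctrl.landmark_of(picture, query): "centre" ([row, column] in pixels: a listed point, or the origin of a listed thing).
The state is a dict: "time": time; "qpos": joint angles; "dq": joint speeds; "joint_efforts": joint torques, N m; "eef_pos": TCP position; "tcp_rot": TCP orientation; "contact_force": force on the tool from outside, world axes, zero at the start; "wrist_torque": the same for the moment, N m; "opening": opening from 0.0 (shut) to 1.0 (fully open).
Only numpy, scipy, OpenCV 4.12 (cv2) and the standard library are available. Lean on these libraries where they do the work, as an engineer would, in place of code of your own. Each camera call takes 0.05 s, during which the arm holds its last target. There are 200 camera calls.

## Task

The next bars are one step longer, so set the jig's end stop one hole further away from the drill-bush bridge. Pull the grey plug out of that next hole and put it in the shallow steel tray, then pull up the black plunger knob on the stop, slide the stop along and let the pin go fully home in that hole. Finish still gripping the knob with the pin fully home, so that the clamp lever can be tightened while you hold it; leave the other plugs and the things on the bench where they are.

Things in the scene. Friction and masses are not known exactly. Their poses are not given: they have to be found in the camera images.
- jig: Drilling jig fixed to the bench, aluminium base plate 160 x 500 x 12 mm. Origin: centre of its underside, on the bench; y along the jig, away from the drill-bush bridge, z up. A steel rail 36 mm wide and 350 mm long lies along y at x = +30 mm, top 46 mm above the bench, with 12 mm holes at y = -130, -60, +10, +80, +150 mm. The stop starts at y = -60; grey plugs, all alike, close the other four.
- bridge (a point): Top of the drill bush of the bridge at the jig's -y end, 83 mm above the bench. The bridge is two posts and a plate of 50 x 90 mm; it does not move.
- next_hole (a point): Mouth of the hole that the pin must go into, on the hole's axis at the rail's top (jig x = 30, y = 10, z = 46 mm); closed by the plug at the start.
- plug_grip (a point): Centre of the round grip, 20 mm wide and 26 mm tall, of the grey plug in the next hole: 17 mm above the rail's top. z is the plug's axis. Under the grip are a 26 mm flange, 4 mm thick, lying on the rail, and an 18 mm stem with a click detent: it comes straight up at some 4 to 10 N and is free after 20 mm. Total height 48 mm, about 20 g.
- knob (a point): Centre of the black plunger knob on top of the stop: upright cylinder, 28 mm wide and 24 mm tall, centre 90 mm above the bench when the pin is home. Under it a 20 mm collar and a 27 mm hexagon; the stop's flat top (64 mm across the rail, 56 mm along it) is 59 mm above the bench.
- plunger (a joint): Lift of the spring plunger (knob and pin), m: 0 = pin fully home, 0.014 = fully pulled. The spring pushes it down with 7 N at 0, 10 N at 0.012. The pin (9.4 mm, round nose) clears the rail above 0.011; let go between holes it rides on the rail there, and over an open hole it springs in.
- stop (a joint): Slide of the stop along the rail in the jig's +y, m: 0 at the start hole, 0.070 at the next hole. About 3 N of friction with the pin out; a pin in a hole locks it with about 1 mm of play; a plug in the way blocks it.
- tray: Shallow open steel parts tray, 110 x 120 x 22 mm outside, walls and floor 3 mm, on the robot's side of the jig. Origin: centre of its underside, on the bench; the 110 mm lie along its x. It does not move.
- plug_a: A plug like the one to be pulled, in the hole at jig y = -130 mm. Origin on the rail's top. Stays in.
- plug_d: A plug like the one to be pulled, in the hole at jig y = +80 mm. Origin on the rail's top. Stays in.
- plug_e: A plug like the one to be pulled, in the hole at jig y = +150 mm. Origin on the rail's top. Stays in.
- bit_case: Bystander: flat black drill-bit case, shut, 80 x 100 x 28 mm, beside the tray. Origin under its centre.
- screwdriver: Bystander: screwdriver 110 mm long lying along its x, between tray and bit case.
- bar_a: Bystander: square aluminium bar 20 x 180 x 20 mm on the bench behind the jig. Origin under its centre.
- bar_b: Bystander: a second such bar behind the first.
- tin: Bystander: red tin, 70 mm wide, 85 mm tall, at the right. Origin under its centre.
- wrench: Bystander: spanner 170 mm long lying along its x, at the left.

How it is judged:
By the outcome, as a careful person would: the job done as asked, in the order asked, and still so for the second after the job is handed in, while the arm keeps its last pose, push and grip.
It also fails if it takes over 54 s, if anything falls off the work surface, if the arm or the gripper's body presses on something with over 40 N, if the wrist force passes 120 N, or if a joint passes its speed limit or range.

## Working session

There is one attempt and no reset: what is moved stays moved. The work goes in short steps, Python scripts to look and compute and a tool call to move; the robot and the scene stay as the last step left them, time stands still between calls to the robot, and variables do not carry over. Pictures are saved under pics/ and viewed, about 8 in all and at most 12, crops included, and the job is handed in when it is done.

Besides the shell and the picture viewer there is one more tool, called after "Call:" as name([rows], argument=value, ...), one row to a line, values as JSON. servo_tool: Moves the arm, as the interface text tells. Its arguments: {"type":"object","properties":{"increments":{"type":"array"},"grip_force":{"type":"number"}},"required":["increments"]}

```bash
mkdir -p pics; cat > h.py <<'E'
from plant import ctrl
import numpy as np, cv2
def ray(p,rc):
    K=np.array(p["K"]);E=np.array(p["extrinsics"])
    d=E[:3,:3]@np.linalg.solve(K,[rc[1],rc[0],1.]);return E[:3,3],d
def atz(p,rc,z):
    o,d=ray(p,rc);return o+d*(z-o[2])/d[2]
def proj(p,w):
    K=np.array(p["K"]);E=np.array(p["extrinsics"])
    c=K@(E[:3,:3].T@(np.array(w)-E[:3,3]));return c[:2]/c[2]
def tri(ps,rcs):
    A=np.zeros((3,3));b=np.zeros(3)
    for p,rc in zip(ps,rcs):
        o,d=ray(p,rc);d=d/np.linalg.norm(d);M=np.eye(3)-np.outer(d,d);A+=M;b+=M@o
    return np.linalg.solve(A,b)
def save(p,n): cv2.imwrite("pics/"+n,p["frame"][:,:,::-1])
E
python3 - <<'E'
from h import *
np.set_printoptions(precision=4,suppress=True)
s=ctrl.get_state();print(s,ctrl.grip_point_offset)
P={n:ctrl.read_camera(n) for n in("top","side")}
for n in P: save(P[n],n+"0.png");print(n,P[n]["extrinsics"])
Z=dict(jig=0,bridge=.083,next_hole=.046,plug_grip=.063,knob=.090,tray=0,plug_a=.046,plug_d=.046,plug_e=.046)
for q,z in Z.items():
    for n in P:
        for d in ctrl.landmark_of(P[n],q)[:4]:
            print(q,n,np.round(d["centre"],1),round(d["conf"],2),atz(P[n],d["centre"],z))
E
python3 -c "
import cv2,numpy as np
" 
```

```text
{'time': 0.0, 'qpos': array([ 1.159 ,  0.2872,  1.5782,  0.    ,  1.2786, -0.15  ]), 'dq': array([-0.0002,  0.0004, -0.0011, -0.0011,  0.0005,  0.0002]), 'joint_efforts': array([ -0.0002, -40.5978, -29.263 ,  -0.0001,   0.0057,  -0.    ]), 'eef_pos': array([0.1744, 0.6514, 0.2299]), 'tcp_rot': array([ 0.1305,  0.9914, -0.0012, -0.0003]), 'contact_force': array([ 0.2589,  0.4138, -1.0695]), 'wrist_torque': array([ 0.0002, -0.0145,  0.0048]), 'opening': 1.0000503765300743} 0.0187
top [[-0.0012 -0.9959  0.0909  0.457 ]
 [-1.      0.0015  0.0032 -0.0092]
 [-0.0034 -0.0909 -0.9959  1.3197]
 [ 0.      0.      0.      1.    ]]
side [[-0.9944 -0.0583  0.0881  0.4535]
 [-0.1056  0.5385 -0.836   0.9009]
 [ 0.0013 -0.8406 -0.5417  0.6748]
 [ 0.      0.      0.      1.    ]]
jig top [183.4 320.2] 0.72 [ 0.6221 -0.0092  0.    ]
jig side [220.8 296.6] 0.75 [0.6243 0.0031 0.    ]
bridge top [194.  385.3] 0.74 [ 0.579  -0.2065  0.083 ]
bridge side [161.  319.7] 0.57 [ 0.5825 -0.1993  0.083 ]
next_hole side [207.2 284.1] 0.56 [0.6565 0.0066 0.046 ]
plug_grip top [172.2 315.5] 0.43 [0.6492 0.0053 0.06
[... 626 characters left out ...]
[220.6 280.8] 0.59 [0.6536 0.0679 0.046 ]
plug_a side [240.7 277.5] 0.51 [0.6457 0.1493 0.046 ]
plug_a side [184.3 290.9] 0.41 [ 0.6589 -0.1135  0.046 ]
plug_d top [171.5 357.4] 0.62 [ 0.6538 -0.126   0.046 ]
plug_d top [172.8 295.8] 0.43 [0.65   0.0674 0.046 ]
plug_d side [220.6 280.8] 0.59 [0.6536 0.0679 0.046 ]
plug_d side [240.7 277.5] 0.51 [0.6457 0.1493 0.046 ]
plug_d side [184.3 290.9] 0.41 [ 0.6589 -0.1135  0.046 ]
plug_e top [171.5 357.4] 0.62 [ 0.6538 -0.126   0.046 ]
plug_e top [172.8 295.8] 0.43 [0.65   0.0674 0.046 ]
plug_e side [220.6 280.8] 0.59 [0.6536 0.0679 0.046 ]
plug_e side [240.7 277.5] 0.51 [0.6457 0.1493 0.046 ]
plug_e side [184.3 290.9] 0.41 [ 0.6589 -0.1135  0.046 ]
```

View pics/top0.png

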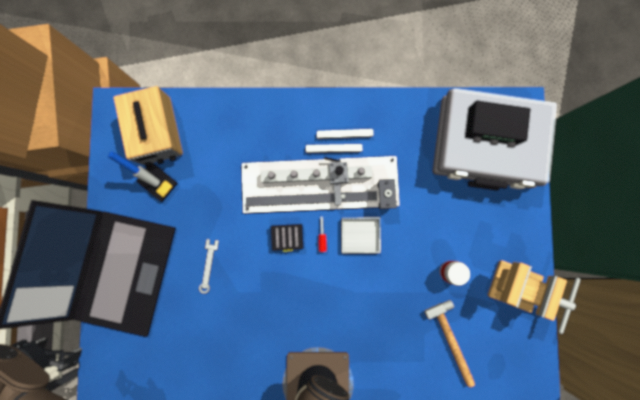

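View pics/side0.png

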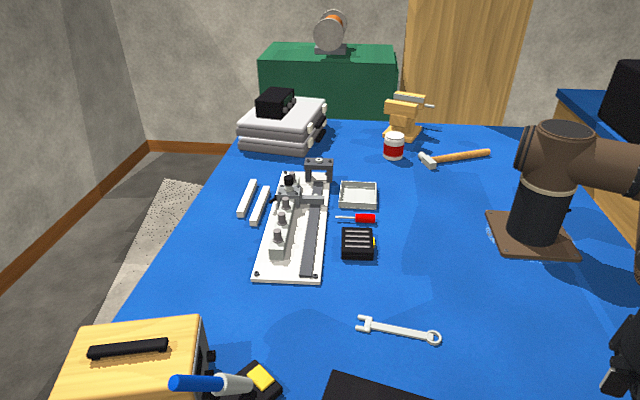

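The top view has the bridge at the right (387,193), so jig +y is about world +y. The knob is at (339,171) and the next plug at (316,173). I'll fit the jig pose from both cameras.

```bash
cat > fit.py <<'E'
from h import *
from scipy.optimize import least_squares
np.set_printoptions(precision=4,suppress=True)
P={n:ctrl.read_camera(n) for n in("top","side")}
obs=[]
PL=dict(jig=[(0,0,0)],bridge=[(0,-.215,.083)],next_hole=[(.03,.01,.046)],plug_grip=[(.03,.01,.063)],knob=[(.03,-.06,.09)],plug_a=[(.03,y,.046) for y in(-.13,.01,.08,.15)])
def W(v,p):
    c,s=np.cos(v[2]),np.sin(v[2]);return np.array([v[0]+c*p[0]-s*p[1],v[1]+s*p[0]+c*p[1],p[2]])
v=np.array([.6225,-.004,.03])
for n in P:
    for q,pts in PL.items():
        if q=="bridge":continue
        for d in ctrl.landmark_of(P[n],q):
            for p in pts:
                e=proj(P[n],W(v,p))-np.array(d["centre"])[::-1]
                if np.linalg.norm(e)<6: obs.append((n,p,d["centre"][::-1],q))
    # plate corners from outline rectangle
    m=ctrl.masks_of(P[n],"jig")
    print(n,[(round(k["conf"],2),np.round(k["extent"],1)) for k in m[:2]])
    if n=="top": print(cv2.minAreaRect(np.argwhere(m[0]["region"])[:,::-1].astype(np.float32)))
def res(u): return np.concatenate([proj(P[n],W(u,p))-np.array(c)-u[3+2*(n=="side"):5+2*(n=="side")] for n,p,c,q in obs]+[u[3:]*1.5])
r=least_squares(res,np.r_[v,0,0,0,0],loss="soft_l1")
print(r.x)
for o in obs: print(o[0],o[1],np.round(o[2],1),o[3],np.round(proj(P[o[0]],W(r.x,o[1]))-np.array(o[2]),1))
for nm,p in dict(plug=(.03,.01,.063),knob=(.03,-.06,.09)).items():print(nm,W(r.x,p))
for q in["tray"]:
    print(q,tri([P["top"],P["side"]],[ctrl.landmark_of(P[n],q)[0]["centre"] for n in("top","side")]))
s=P["side"]["frame"][150:290,235:390];t=P["top"]["frame"][145:260,235:405]
a=cv2.resize(s[:,:,::-1],(620,560),interpolation=cv2.INTER_CUBIC)
cv2.imwrite("pics/crop1.png",a)
cv2.imwrite("pics/crop2.png",cv2.resize(t[:,:,::-1],None,fx=4.5,fy=4.5,interpolation=cv2.INTER_CUBIC))
E
python3 fit.py
```

```text
top [(0.68, array([244. , 156. , 400.7, 215.3]))]
((320.12847900390625, 184.50543212890625), (52.78670120239258, 156.86508178710938), 88.47923278808594)
side [(0.67, array([251.4, 159.3, 335.4, 284.2]))]
[ 0.6209 -0.0049  0.0317 -0.335  -0.6814  0.6549 -0.5947]
top (0, 0, 0) [321.3 182.6] jig [-2.4  1.2]
top (0.03, 0.01, 0.046) [316.4 176. ] next_hole [-1.1 -3.4]
top (0.03, 0.01, 0.063) [317.4 167.9] plug_grip [-2.1  3.8]
top (0.03, -0.06, 0.09) [337.2 173.1] knob [ 1.  -3.5]
top (0.03, 0.15, 0.046) [270.6 177.5] plug_a [ 0.2 -3.4]
top (0.03, -0.13, 0.046) [356.1 172.7] plug_a [ 3.8 -1.6]
top (0.03, 0.08, 0.046) [294.  173.3] plug_a [-1.  0.]
side (0, 0, 0) [298.  221.9] jig [ 0.3 -2.7]
side (0.03, 0.01, 0.046) [283.8 209.3] next_hole [ 2.5 -2.1]
side (0.03, 0.01, 0.063) [285.1 203.6] plug_grip [ 0.9 -1.6]
side (0.03, -0.06, 0.09) [290.7 179.8] knob [-1.4  0.4]
side (0.03, 0.08, 0.046) [280.1 219.5] plug_a [2.1 3.1]
side (0.03, 0.15, 0.046) [277.4 239.4] plug_a [0.2 0.4]
side (0.03, -0.13, 0.046) [291.1 184.1] plug_a [ 2.2 -3.2]
plug [0.6506 0.006  0.063 ]
knob [ 0.6528 -0.0639  0.09  ]
tray [ 0.4509 -0.1389 -0.0045]
```

View pics/crop1.png

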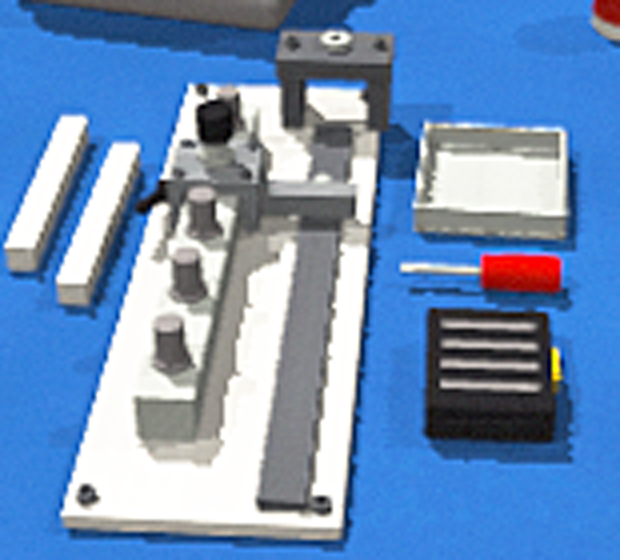

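View pics/crop2.png

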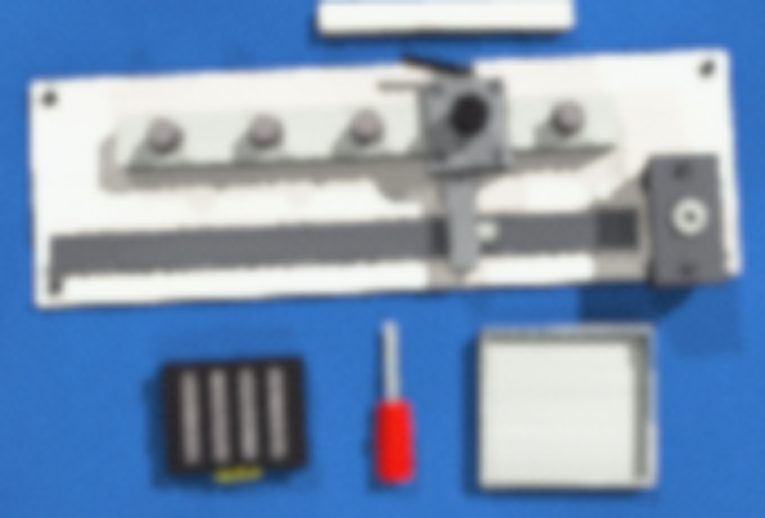

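Crops: the plug to pull tops out at crop2 (366,127) / crop1 (205,192), the knob at (468,115) / (216,105), and the plate corners are sharp. I'll refit with these features.

```bash
cat > fit2.py <<'E'
from h import *
from scipy.optimize import least_squares
np.set_printoptions(precision=4,suppress=True)
P={n:ctrl.read_camera(n) for n in("top","side")}
def W(v,p):
    c,s=np.cos(v[2]),np.sin(v[2]);return np.array([v[0]+c*p[0]-s*p[1],v[1]+s*p[0]+c*p[1],p[2]])
T=[((.03,y,.076),c) for y,c in((.15,(162,133)),(.08,(264,131)),(.01,(366,127)),(-.13,(569,117)))]+[((.03,-.06,.102),(468,115)),
 ((.08,.25,.012),(30,82)),((.08,-.25,.012),(728,50)),((-.08,.25,.012),(38,305))]
S=[((.03,y,.076),c) for y,c in((.15,(169,320)),(.08,(186,253)),(.01,(205,191)))]+[((.03,-.06,.102),(216,104)),((.08,.25,.012),(65,518)),((-.08,.25,.012),(343,530))]
O={"top":[(p,np.array(c)/4.5+[235,145]-.4) for p,c in T],"side":[(p,np.array(c)/4+[235,150]-.4) for p,c in S]}
for sel in(["top"],["side"],["top","side"]):
    f=lambda u:np.concatenate([proj(P[n],W(u,p))-c for n in sel for p,c in O[n]])
    r=least_squares(f,[.621,-.005,.03],loss="soft_l1");print(sel,r.x,"plug",W(r.x,(.03,.01,.063)),"knob",W(r.x,(.03,-.06,.09)));print(f(r.x).round(1))
for c in((480,330),(655,325),(657,487),(480,490)):print("tray",atz(P["top"],(np.array(c)/4.5+[235,145])[::-1],.022))
E
python3 fit2.py
```

```text
['top'] [ 0.6173 -0.0076  0.042 ] plug [0.6469 0.0037 0.063 ] knob [ 0.6498 -0.0662  0.09  ]
[-0.2  0.1 -0.1 -0.4  0.  -0.5  0.6 -0.3  0.6 -0.2  0.1  0.4 -0.5  0.8
 -0.4  0.3]
['side'] [ 0.6219 -0.0056  0.0451] plug [0.6514 0.0057 0.063 ] knob [ 0.6546 -0.0642  0.09  ]
[ 0.4  0.4  0.5  0.2 -0.4  0.6 -0.1  0.8 -0.5 -0.7  0.  -0.6]
['top', 'side'] [ 0.6194 -0.0067  0.0392] plug [0.649  0.0044 0.063 ] knob [ 0.6517 -0.0655  0.09  ]
[-0.5 -0.7 -0.3 -1.2 -0.2 -1.2  0.3 -0.8  0.3 -0.8 -0.1 -0.5 -0.7  0.4
 -0.7 -0.6  1.2  0.1  1.4 -0.1  0.6  0.4  1.   0.6  0.1 -1.2  0.5 -0.8]
tray [ 0.5079 -0.077   0.022 ]
tray [ 0.5112 -0.2001  0.022 ]
tray [ 0.3982 -0.1998  0.022 ]
tray [ 0.3963 -0.0763  0.022 ]
```

Call:
servo_tool([
  [1,1,-1,0,-1],
  [1,2,-2,0,-2],
  [1,2.6,-2.7,0,-3],
  [1,3.2,-3.5,0,-4],
  [1,3.8,-4.3,0,-5],
  [1,4.4,-5.2,0,-6],
  [1,5,-6,0,-7],
  [1,5.6,-6.8,0,-8],
  [1,6.2,-7.6,0,-9],
  [1,6.8,-8.4,0,-10],
])

```text
time: 2.73
eef_pos: [0.4377, 0.3274, 0.2317]
tcp_rot: [0.539, 0.842, 0.0, 0.0]
contact_force: [0.4, 0.6, 0.0]
opening: 0.996
```

Call:
servo_tool([
  [1,0.6,-0.8,-0.2,-1],
  [1,1.2,-1.6,-0.4,-2],
  [1,1.8,-2.5,-0.6,-3],
  [1,2.4,-3.4,-0.8,-4],
  [1,3,-4.3,-1,-4.5],
  [1,3.6,-5.2,-1.3,-4.5],
  [1,4.2,-6.1,-1.6,-4.5],
  [1,4.7,-7,-1.8,-4.5],
  [1,5.1,-7.7,-2,-4.5],
  [1,5.28,-8.07,-2,-4.5],
])

```text
time: 3.57
eef_pos: [0.6496, 0.0006, 0.1496]
tcp_rot: [0.694, 0.72, -0.001, -0.0]
contact_force: [-1.1, 0.4, -0.8]
opening: 0.999
```

Call:
servo_tool([
  [0.6,0,0.1,-0.3,0],
  [0.6,0,0.1,-0.7,0],
  [0.6,0,0.1,-1.1,0],
  [0.6,0,0.1,-1.4,0],
  [0.6,0,0.1,-1.7,0],
  [0.6,0,0.1,-2,0],
  [0.6,0,0.1,-2.15,0],
  [0.6,0,0.1,-2.3,0],
  [0.6,0,0.1,-2.3,0],
  [0.6,0,0.1,-2.3,0],
])

```text
time: 4.4
eef_pos: [0.6498, 0.0047, 0.0577]
tcp_rot: [0.694, 0.72, -0.0, 0.0]
contact_force: [-0.8, 0.7, -0.5]
opening: 0.597
```

```bash
cat > look.py <<'E'
import sys
from h import *
s=ctrl.get_state();print(s["eef_pos"],s["contact_force"],s["opening"])
p=ctrl.read_camera("side");r0,r1,c0,c1=[int(a) for a in sys.argv[2:6]]
cv2.imwrite("pics/"+sys.argv[1],cv2.resize(p["frame"][r0:r1,c0:c1,::-1],None,fx=5,fy=5,interpolation=cv2.INTER_CUBIC))
for z in(0,.02): print(proj(p,s["eef_pos"]+[0,0,z])-[c0,r0],end=" (crop px)\n")
E
python3 look.py c3.png 145 255 240 390
```

```text
[0.64981355 0.00473904 0.05774007] [-0.7863847   0.69649723 -0.51039182] 0.5965285971351001
[46.45460588 58.38641942] (crop px)
[46.09247368 52.20902244] (crop px)
```

View pics/c3.png

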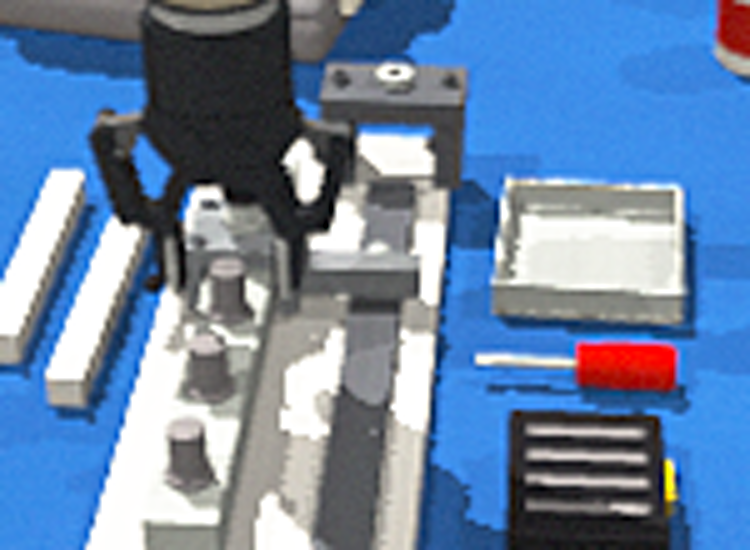

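The fingers straddle the plug symmetrically (pads at crop x 172 and 285, plug at 228). I'll go slightly lower and close.

Call:
servo_tool([
  [0.6,0,0,-0.11,0],
  [0.6,0,0,-0.11,0],
  [0,0,0,-0.11,0],
  [0,0,0,-0.11,0],
  [0,0,0,-0.11,0],
  [0,0,0,-0.11,0],
  [0,0,0,-0.11,0],
  [0,0,0,-0.11,0],
  [0,0,0,-0.11,0],
  [0,0,0,-0.11,0],
], grip_force=40)

```text
time: 5.28
eef_pos: [0.651, 0.0045, 0.0545]
tcp_rot: [0.694, 0.72, 0.0, 0.001]
contact_force: [2.5, -0.4, 1.9]
opening: 0.218
```

Call:
servo_tool([
  [0,0,0,0.1,0],
  [0,0,0,0.2,0],
  [0,0,0,0.3,0],
  [0,0,0,0.4,0],
  [0,0,0,0.5,0],
  [0,0,0,0.6,0],
  [0,0,0,0.7,0],
  [0,0,0,0.9,0],
  [0,0,0,1.2,0],
  [0,0,0,1.5,0],
], grip_force=40)

```text
time: 6.12
eef_pos: [0.6507, 0.0045, 0.1155]
tcp_rot: [0.694, 0.72, 0.0, 0.001]
contact_force: [0.3, -0.1, -0.5]
opening: 0.216
```

```bash
python3 look.py c4.png 125 255 240 390
```

```text
[0.65072628 0.00453463 0.11546295] [ 0.29973025 -0.0723555  -0.45380247] 0.21602801660100318
[45.06195191 60.1570323 ] (crop px)
[44.67496463 53.61219404] (crop px)
```

View pics/c4.png

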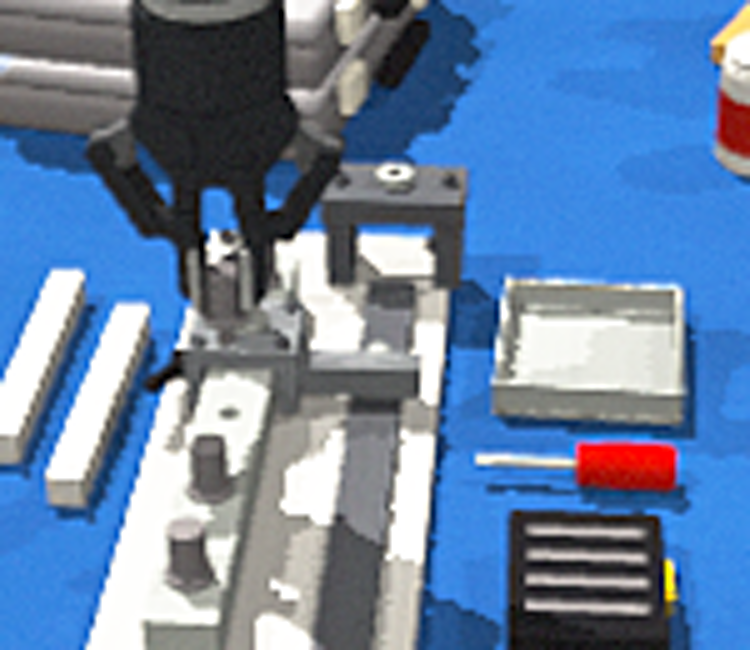

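The plug is out in the jaws, the hole is open at crop (228,412), and the other plugs are in. Carrying it to the tray.

Call:
servo_tool([
  [0,-0.4,0,0.2,0],
  [0,-1.1,-0.4,0.4,0],
  [0,-1.8,-1,0.4,0],
  [0,-2.5,-1.6,0.4,0],
  [0,-3.1,-2.1,0.4,0],
  [0,-3.7,-2.6,0.2,0],
  [0,-4.3,-3.1,0,0],
  [0,-4.7,-3.4,-0.4,0],
  [0,-4.93,-3.56,-0.7,0],
  [0,-4.93,-3.56,-1,0],
])

```text
time: 7.0
eef_pos: [0.4543, -0.1393, 0.0794]
tcp_rot: [0.695, 0.719, 0.002, 0.004]
contact_force: [-0.4, -0.6, -1.4]
opening: 0.216
```

Descend to TCP z≈0.032, then open slowly.

Call:
servo_tool([
  [0,0,0,-0.3,0],
  [0,0,0,-0.6,0],
  [0,0,0,-0.85,0],
  [0,0,0,-1.05,0],
  [0,0,0,-1.15,0],
  [0,0,0,-1.2,0],
  [0,0,0,-1.2,0],
  [0,0,0,-1.2,0],
  [0.4,0,0,-1.2,0],
  [0.5,0,0,-1.2,0],
])

```text
time: 7.83
eef_pos: [0.4548, -0.1395, 0.032]
tcp_rot: [0.695, 0.719, 0.002, 0.004]
contact_force: [-0.1, -0.1, 0.6]
opening: 0.485
```

Call:
servo_tool([
  [0.6,0,0,0.2,0],
  [0.6,0,0,0.8,0],
  [0.6,0,0,1.6,0],
  [0.6,0,0,2.4,0],
  [0.6,0,0,2.9,0],
  [0.6,0.5,0.1,3,0],
  [0.6,1.3,0.3,3,0],
  [0.6,2,0.6,3,0],
  [0.6,2.5,0.8,3,0],
  [0.6,3,1.1,3,0],
])

```text
time: 8.67
eef_pos: [0.5763, -0.0954, 0.1533]
tcp_rot: [0.695, 0.719, 0.002, 0.005]
contact_force: [-0.4, -0.0, 0.6]
opening: 0.601
```

```bash
python3 look.py c5.png 125 255 240 390; python3 - <<'E'
from h import *
p=ctrl.read_camera("side")
print(atz(p,(412/5+125-.4,228/5+240-.4),.046))
for q in("plug_grip","plug_a","knob"):
    for d in ctrl.landmark_of(p,q)[:5]:print(q,np.round(d["centre"],1),round(d["conf"],2))
E
```

```text
[ 0.57630477 -0.0954084   0.15325839] [-0.3675198  -0.00123824  0.55437488] 0.601042516227847
[77.53565795 31.30047504] (crop px)
[77.48367951 24.80700867] (crop px)
[0.65373922 0.00537456 0.046     ]
plug_grip [206.9 257.5] 0.58
plug_grip [192.7 369.3] 0.43
plug_a [220.3 282.5] 0.56
plug_a [182.  290.7] 0.49
plug_a [238.3 277.8] 0.46
knob [239.3 279.2] 0.68
knob [154.5 391.5] 0.65
knob [181.4 292.2] 0.48
knob [197.1 357.9] 0.43
```

View pics/c5.png

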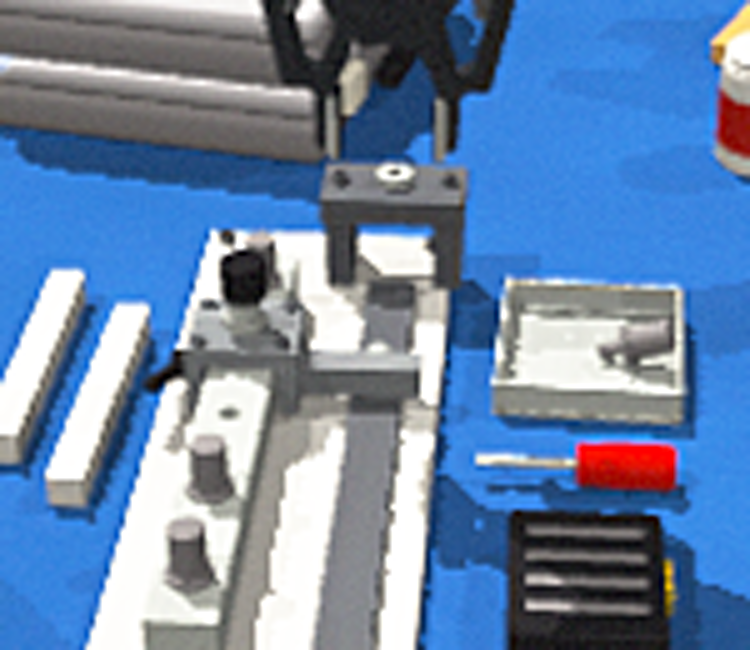

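The plug lies inside the tray. Now over the knob and down, jaws open.

Call:
servo_tool([
  [0.75,0.7,0.3,0,0],
  [0.75,1.4,0.55,0,0],
  [0.75,1.9,0.74,0,0],
  [0.75,1.92,0.76,0,0],
  [0.75,1.92,0.76,-0.4,0],
  [0.75,1.92,0.76,-0.8,0],
  [0.75,1.92,0.76,-1.2,0],
  [0.75,1.92,0.76,-1.6,0],
  [0.75,1.92,0.76,-1.9,0],
  [0.75,1.92,0.76,-1.95,0],
])

```text
time: 9.75
eef_pos: [0.6482, -0.0654, 0.0714]
tcp_rot: [0.695, 0.719, 0.0, 0.002]
contact_force: [-0.1, -0.2, -0.1]
opening: 0.749
```

```bash
python3 look.py c6.png 115 225 240 360
```

```text
[ 0.64819153 -0.06543629  0.07137674] [-0.10372712 -0.23434275 -0.09234758] 0.7485533189425521
[51.30522893 70.64147958] (crop px)
[51.00537887 64.57244671] (crop px)
```

View pics/c6.png

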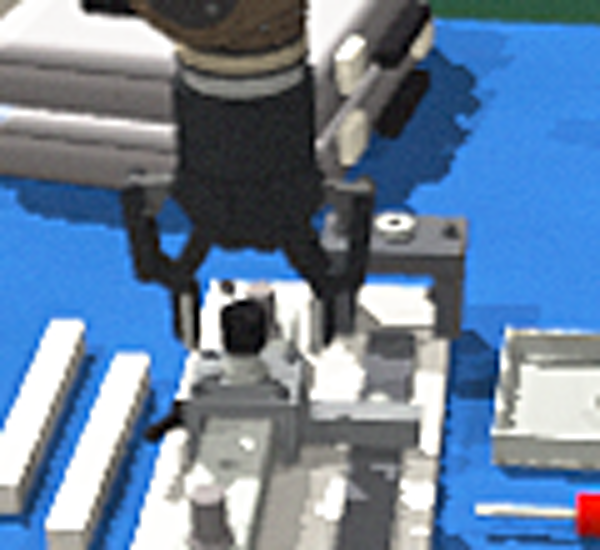

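The knob (crop 244,325) sits 12 px left of the jaw middle, about 5 mm in +x. I'll shift and close.

Call:
servo_tool([
  [0.75,0.12,0,0.04,0],
  [0.75,0.12,0,0.04,0],
  [0.75,0.12,0,0.04,0],
  [0,0.12,0,0.04,0],
  [0,0.12,0,0.04,0],
  [0,0.12,0,0.04,0],
  [0,0.12,0,0.04,0],
  [0,0.12,0,0.04,0],
  [0,0.12,0,0.04,0],
  [0,0.12,0,0.04,0],
], grip_force=60)

```text
time: 10.63
eef_pos: [0.6549, -0.0655, 0.0749]
tcp_rot: [0.695, 0.719, 0.002, 0.004]
contact_force: [4.9, 0.6, 2.5]
opening: 0.305
```

Call:
servo_tool([
  [0,0.03,0,0.05,0],
  [0,0.05,0,0.1,0],
  [0,0.05,0,0.15,0],
  [0,0.05,0,0.2,0],
  [0,0.05,0,0.25,0],
  [0,0.05,0,0.3,0],
  [0,0.05,0,0.3,0],
  [0,0.05,0,0.3,0],
  [0,0.05,0,0.3,0],
  [0,0.05,0,0.3,0],
])

```text
time: 11.47
eef_pos: [0.6551, -0.0653, 0.0857]
tcp_rot: [0.695, 0.719, 0.0, 0.002]
contact_force: [-4.1, -1.5, -10.4]
opening: 0.306
```

Call:
servo_tool([
  [0,-0.02,0,0.05,0],
  [0,-0.02,0,0.06,0],
  [0,-0.02,0,0.06,0],
  [0,-0.02,0,0.06,0],
  [0,-0.02,0.03,0.06,0],
  [0,-0.02,0.06,0.06,0],
  [0,-0.02,0.1,0.06,0],
  [0,-0.02,0.15,0.06,0],
  [0,-0.02,0.2,0.06,0],
  [0,-0.02,0.25,0.06,0],
])

```text
time: 12.3
eef_pos: [0.6545, -0.0552, 0.0882]
tcp_rot: [0.695, 0.719, 0.0, 0.002]
contact_force: [0.0, -2.0, -11.1]
opening: 0.308
```

It slides freely. On to the next hole, following the jig's yaw.

Call:
servo_tool([
  [0,-0.01,0.2,0,0],
  [0,-0.02,0.4,0,0],
  [0,-0.03,0.6,0,0],
  [0,-0.03,0.8,0,0],
  [0,-0.04,1,0,0],
  [0,-0.05,1.2,0,0],
  [0,-0.06,1.35,0,0],
  [0,-0.06,1.45,0,0],
  [0,-0.06,1.49,0,0],
  [0,-0.06,1.49,0,0],
])

```text
time: 13.13
eef_pos: [0.6518, 0.0055, 0.0881]
tcp_rot: [0.695, 0.719, 0.0, 0.001]
contact_force: [1.3, -0.0, -10.3]
opening: 0.305
```

Call:
servo_tool([
  [0,0,-0.01,-0.04,0],
  [0,0,-0.01,-0.08,0],
  [0,0,-0.01,-0.12,0],
  [0,0,-0.01,-0.16,0],
  [0,0,-0.01,-0.2,0],
  [0,0,-0.01,-0.24,0],
  [0,0,-0.01,-0.28,0],
  [0,0,-0.01,-0.32,0],
  [0,0,-0.01,-0.33,0],
  [0,0,-0.01,-0.33,0],
])

```text
time: 13.97
eef_pos: [0.6519, 0.0053, 0.075]
tcp_rot: [0.695, 0.719, 0.001, 0.001]
contact_force: [-0.2, 2.8, -7.4]
opening: 0.308
```

Call:
servo_tool([
  [0,0,0.02,-0.02,0],
  [0,0,0.03,-0.04,0],
  [0,0,0.03,-0.05,0],
  [0,0,0.03,-0.06,0],
  [0,0,0.03,-0.06,0],
  [0,0,0.03,-0.06,0],
  [0,0,0.03,-0.06,0],
  [0,0,0.03,-0.06,0],
  [0,0,0.03,-0.06,0],
  [0,0,0.03,-0.06,0],
])

```text
time: 14.8
eef_pos: [0.652, 0.0054, 0.0749]
tcp_rot: [0.695, 0.719, -0.0, 0.002]
contact_force: [-6.6, -1.3, 2.3]
opening: 0.309
```

```bash
python3 look.py c7.png 125 255 240 390
```

```text
[0.65197277 0.00542445 0.07486146] [-6.60889609 -1.34556825  2.27943604] 0.3087502654869147
[45.30522134 73.19761101] (crop px)
[44.92832517 66.91295496] (crop px)
```

View pics/c7.png

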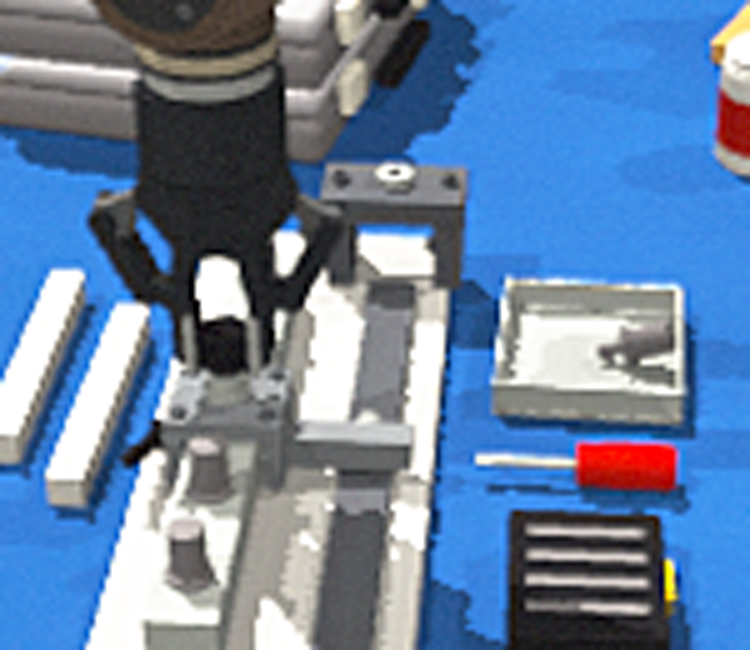

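Pushing down with the spring load reversed (Fz -7.4 → +2.3 N) moved the knob only 0.1 mm. Its height is the same as when it was first gripped at home, so the pin is on its seat. Handing in.

```bash
python3 -c "
from plant import ctrl
print(ctrl.sign_off());s=ctrl.get_state();print(s['time'],s['eef_pos'],s['contact_force'],s['opening'])"
```

```text
the job is handed in; nothing more can be done
None
the job is handed in; nothing more can be done
```

The stop is now one hole further from the bridge with its pin fully home, and the gripper still holds the knob. I pulled the grey plug from the next hole first and put it in the steel tray, then lifted the plunger, slid the stop along and let the pin down. I handed the job in at about 15 s of the 54 s allowed.

- **Pin home:** the gripped knob is at the same tool height as at the start (z = 0.0749 m both times). Pressing lightly down took the vertical force from -7.4 to +2.3 N while the tool moved only 0.1 mm, so it is against its seat.
- **Stop position:** it travelled about 71 mm against the 70 mm between holes, within the pin's play and measuring error.
- **Last picture:** the plug lies on its side inside the tray. The plugs at jig y = +80 and +150 and the bench items in view look unmoved. The plug at y = -130 was hidden behind the gripper in that picture; it was in place in the picture taken before I gripped the knob.
- **Disagreements:** the two cameras differed by about 4 mm in x. I settled it from near pictures and from how the jaws closed. A side force of about 6.6 N on the gripped knob remained at hand-in.

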